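# Tip the standing carton into the taped outline

### The job

Lay the carton down ready for its label: push the standing cardboard carton over with your fingertips, pushing near its top, so that it lies flat on its broad side wholly inside the larger of the two tape outlines on the worktop. Push it only: do not pick it up. Leave the jar, the ring cutter and the bowl where they are.

Things in the scene. Friction and masses are not known exactly. Their poses are not given: they have to be found in the camera images.
- carton: Plain cardboard carton, 100 mm wide (its x), 44 mm thick (its y), 150 mm tall (its z), 0.2 to 0.35 kg, upright on its end between the outlines, broad sides (+y, -y) roughly facing them; its foot may cover tape. Origin: centre of its underside. Pushed near the top it tips about its bottom edge with hardly any sliding, takes under 2 N, and falls by itself beyond a lean of 0.29 rad
- carton_mid (a point): Centre of the carton, 75 mm above its origin along its z
- corner_a (a point): Corner point of the carton, at the foot end, x = -50, z = 0 mm in the carton's axes, halfway through its 44 mm thickness (no part of its own to see; it turns with the carton)
- corner_b (a point): Corner point of the carton, at the foot end, x = +50, z = 0 mm in the carton's axes, halfway through its 44 mm thickness (no part of its own to see; it turns with the carton)
- corner_c (a point): Corner point of the carton, at the top end, x = -50, z = 150 mm in the carton's axes, halfway through its 44 mm thickness (no part of its own to see; it turns with the carton)
- corner_d (a point): Corner point of the carton, at the top end, x = +50, z = 150 mm in the carton's axes, halfway through its 44 mm thickness (no part of its own to see; it turns with the carton)
- big_outline: The larger outline: a rectangle of flat grey tape, 12 mm wide, on the white worktop (no height; things slide over it). Inner opening 150 mm along its x, 200 mm along its y. Origin: its centre. It lies left or right of the carton, its y line pointing roughly at the carton, centres 85 to 110 mm apart: tipped straight towards it, the carton lands inside
- small_outline: The smaller outline, the same tape, a square with an inner opening of 90 x 90 mm, on the other side of the carton; the jar's place. Origin: its centre, on the worktop
- jar: Small amber glass jar with a red cap, 50 mm across, 70 mm tall, standing in the small outline, 40 to 60 mm from the carton's face. Origin: centre of its underside. To be left alone
- cutter: Steel ring cutter, 64 mm across, 32 mm tall, lying on the worktop on the robot's side of the work. Origin: centre of its underside. To be left alone
- bowl: Small steel bowl, 100 mm across, 45 mm tall, on the far side of the work. Origin: centre of its underside. To be left alone
Things that resemble listed ones, but are neither listed nor needed, are in the scene too. Several things have the shape of the carton; the one meant has the colours described above.

How it is judged:
By the outcome, as a careful person would: the job done as asked, in the order asked, and still so for the second after the job is handed in, with the robot touching nothing.
It also fails if it takes over 29 s, if anything falls off the work surface, if the arm or the gripper's body presses on something with over 40 N, if the wrist force passes 120 N, or if a joint passes its speed limit or range.

### The arm

A 7-joint arm with a two-finger parallel gripper is mounted at the origin on the work surface. World frame = base frame: x ahead of the robot, y to its left, z up, the work surface at z = 0. Lengths are in m, angles in rad, forces in N, time in s.
With the tool pointing down it reaches from about 0.425 to 0.925 m from the base axis. Payload 6.8 kg.
Tool frame: the origin (TCP) lies on the centre line of the jaws, within the pads' length; the fingertips stand bot.tip_reach ahead of it and the grasp point (between the pads) lies 3 mm ahead of it (bot.tip_reach is the distance from the TCP to the fingertips, in m); z points along the fingers, y is the line along which they close (so a half turn about z gives the same grasp; the last joint's range is limited). The gripper opens to 85 mm and grips with 20 to 120 N. Pads are 22 mm wide; open, the fingers measure 114 mm over their backs; the gripper's body (76 mm by 85 mm) begins 54 mm behind the grasp point. The pads swing forward as they close: fully open they stand 13 mm farther back than shut.
Start: joints at [1.147, 0.477, 0.022, 1.555, -0.011, 1.109, -0.083], TCP at [0.21, -0.642, 0.253] pointing down, gripper open.
Joint ranges: [-2.96, 2.96], [-0.34, 2.1], [-1.41, 1.46], [0.24, 2.44], [-1.37, 4.51], [0.17, 1.92], [-2.96, 2.96]. Speed limits (rad/s): [2.39, 2.39, 3.14, 3.14, 3.14, 3.14, 3.14].

### API

Orientations are given as a unit quaternion [w, x, y, z].
In Python, from station import bot gives the robot as it stands.
- The arm moves only by the tool jog_arm, never from a script. Its argument "deltas" is a list of rows, each a list of 7 numbers: the shift along the world's x, y, z in m, then the turn, a rotation vector about the world's x, y, z in rad, then the opening, from 0 (shut) to 1 (fully open). In form: [[x, y, z, rx, ry, rz, grip], ...]. A call has 1 to 10 rows; each row shifts and turns the commanded pose from where the row before left it; what a row does not reach is not made up. A row lasts 1/10 s, in which the tool goes at most 50 mm and 8.59 degrees, less where a joint would pass 70% of its speed; a pose out of reach is approached as far as the arm can. A call with a gripper value outside its range is refused whole. The fingers move at their own pace and stop on an object; "newtons" is the grip in N (left out, the last holds). Time passes only in rows, so rows that do not move let the fingers close. It gives the time, the measured TCP pose, the force, the opening and the grip force at its end, in the units of the state.
- bot.get_obs(): the state, without advancing time (a new reading comes with each control period).
- bot.read_camera(name): name is "scene" or "top"; returns a dict with "img" (400x640x3 uint8, red, green, blue), "K" (3x3 intrinsics, pixels), "dist_coeffs" ([k1, k2, p1, p2, k3] as OpenCV has them; the pictures are not rectified), "eye" and "attitude" of the camera in the world. Camera axes: x right, y down, z forward; pixel columns grow to the right and rows downward; lengths in m; the calibration is good to about 2 mm. A picture is of the moment at which its call begins. There is no depth.
- bot.hand_in(): hands the job in; it is judged then, once.
The state is a dict: "t": time; "q": joint angles; "joint_vel": joint speeds; "joint_torque": joint torques, N m; "eef_pos": TCP position; "tool_rot": TCP orientation; "contact_force": force on the tool from outside, world axes, zero at the start; "torque": the same for the moment, N m; "gripper_width": opening from 0.0 (shut) to 1.0 (fully open); "grasp_force": force on a finger pad.
Only numpy, scipy, OpenCV 4.12 (cv2) and the standard library are available. Lean on these libraries where they do the work, as an engineer would, in place of code of your own. Each camera call takes 0.05 s, during which the arm holds its last target. There are 200 camera calls.

## Working session

There is one attempt and no reset: what is moved stays moved. The work goes in short steps, Python scripts to look and compute and a tool call to move; the robot and the scene stay as the last step left them, time stands still between calls to the robot, and variables do not carry over. Pictures are saved under pics/ and viewed, at most 10 in all, crops included, and the job is handed in when it is done.

Besides the shell and the picture viewer there is one more tool, called after "Request:" as name(argument=value, ...) on one line, values as JSON. jog_arm: Moves the arm, as the interface text tells. Its arguments: {"type":"object","properties":{"deltas":{"type":"array"},"newtons":{"type":"number"}},"required":["deltas"]}

```bash
mkdir -p pics
cat > h.py <<'E'
import numpy as np, cv2
from scipy.spatial.transform import Rotation as R
def Rm(c):
    a=np.array(c["attitude"],float)
    return a if a.shape==(3,3) else R.from_quat(a[[1,2,3,0]]).as_matrix()
def ray(c,uv):
    p=cv2.undistortPoints(np.array(uv,float).reshape(-1,1,2),np.array(c["K"]),np.array(c["dist_coeffs"])).reshape(-1,2)
    return np.c_[p,np.ones(len(p))]@Rm(c).T
def plane(c,uv,z):
    d=ray(c,uv); e=np.array(c["eye"]); return e+d*((z-e[2])/d[:,2:])
E
python3 - <<'E'
from station import bot
import cv2,pickle
for n in("top","scene"):
    c=bot.read_camera(n); pickle.dump(c,open(n+".pkl","wb")); cv2.imwrite(f"pics/{n}0.png",c["img"][:,:,::-1]); print(n,c["eye"],c["attitude"],c["K"])
print(bot.tip_reach,bot.get_obs())
E
```

```text
top [ 0.47703838 -0.05278994  0.94016111] [ 0.03255431 -0.70169438  0.71103539 -0.03152614] [[411.06152429   0.         325.60417976]
 [  0.         411.06152429 202.97384503]
 [  0.           0.           1.        ]]
scene [ 0.95153526 -0.75938958  0.61461149] [-0.47783521  0.84846228  0.19498556 -0.1173282 ] [[440.74110589   0.         316.43229876]
 [  0.         440.74110589 206.56552905]
 [  0.           0.           1.        ]]
0.022 {'t': 0.1, 'q': array([ 1.14690241,  0.47776463,  0.02232214,  1.55630656, -0.01148734,
        1.10928487, -0.08308556]), 'joint_vel': array([ 0.00117786, -0.00297819,  0.00041069, -0.0026713 , -0.00083188,
        0.00030387, -0.00094689]), 'joint_torque': array([ 5.70966076e-03, -5.97758675e+01,  1.61370344e+00, -2.81955743e+01,
        1.27758514e-02,  4.98038411e-03, -1.64829814e-06]), 'eef_pos': array([ 0.20949165, -0.64117102,  0.2524103 ]), 'tool_rot': array([-7.95745074e-04,  9.87555198e-01,  1.57270664e-01, -1.88288799e-04]), 'contact_force': array([-0.57118873,  0.69642645,  0.62069003]), 'torque': array([ 0.05715866, -0.02397996,  0.02266872]), 'grasp_force': 0.0, 'gripper_width': 1.0003515719343976}
```

View pics/top0.png

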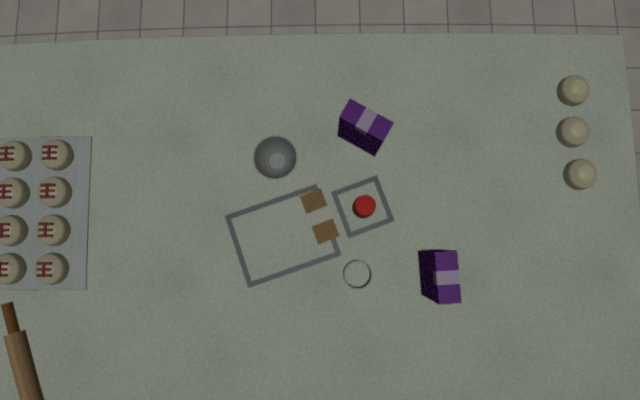

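View pics/scene0.png

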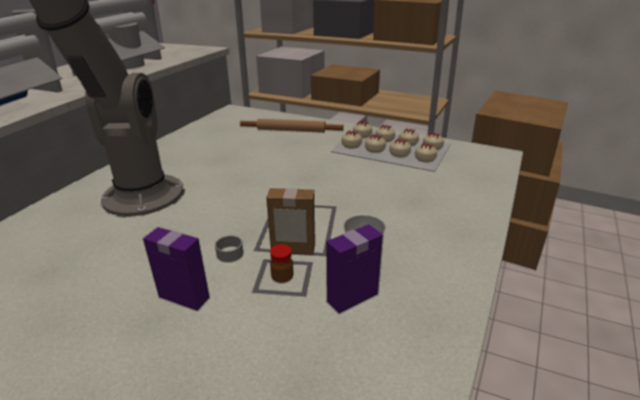

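The top view shows the carton top around (320,217), with the big outline to its left at (226..340, 186..285). The jar is at (364,206), the bowl at (275,157) and the cutter at (357,273).

Run:
```python
import pickle; from h import *
c=pickle.load(open("top.pkl","rb")); s=pickle.load(open("scene.pkl","rb"))
hsv=cv2.cvtColor(c["img"],cv2.COLOR_RGB2HSV)
g=cv2.cvtColor(c["img"],cv2.COLOR_RGB2GRAY)
roi=np.zeros_like(g); roi[180:292,215:400]=1
br=(cv2.inRange(hsv,(5,90,60),(20,255,255))>0)&(roi>0)
br[:,345:]=0
p=np.argwhere(br)[:,::-1].astype(np.float32); r=cv2.minAreaRect(p); b=cv2.boxPoints(r); print("carton px",r,len(p))
w=plane(c,b,.15); print(w, np.linalg.norm(w-np.roll(w,1,0),axis=1), w.mean(0))
gray=((hsv[...,1]<45)&(g<115)&(roi>0)).astype(np.uint8)
n,l,st,ce=cv2.connectedComponentsWithStats(gray)
for i in range(1,n):
    if st[i,4]>100:
        q=np.argwhere(l==i)[:,::-1].astype(np.float32); bb=cv2.boxPoints(cv2.minAreaRect(q)); W=plane(c,bb,0)
        print("gray",st[i],W[:,:2].round(4).tolist(),np.linalg.norm(W-np.roll(W,1,0),axis=1).round(3),W.mean(0))
red=cv2.inRange(hsv,(0,180,90),(4,255,255)); red[:, :340]=0;red[:,390:]=0
print("jar",plane(c,np.argwhere(red)[:,::-1].mean(0),.07))
v=c["img"][170:300,215:400]; m=v.copy(); m[br[170:300,215:400]]=(0,255,0); m[gray[170:300,215:400]>0]=(255,0,255)
cv2.imwrite("pics/m.png",cv2.resize(np.vstack([v,m]),None,fx=2.2,fy=2.2)[:,:,::-1])
```

```text
carton px ((319.0344543457031, 215.58619689941406), (50.50912857055664, 21.5406551361084), 68.19859313964844) 757
[[ 0.56281395 -0.00211066  0.15      ]
 [ 0.57787583 -0.04097048  0.15      ]
 [ 0.48683094 -0.07585852  0.15      ]
 [ 0.47205763 -0.03733765  0.15      ]] [0.09735322 0.04167668 0.0975005  0.04125661] [ 0.52489459 -0.03906933  0.15      ]
gray [ 331  180   64   59 1069] [[0.5896, -0.0612], [0.6301, -0.1711], [0.5189, -0.2102], [0.4793, -0.1012]] [0.117 0.117 0.118 0.116] [ 0.55446786 -0.13593132  0.        ]
gray [ 224  183  118  105 1777] [[0.5389, 0.186], [0.6108, -0.0328], [0.4413, -0.088], [0.371, 0.1276]] [0.178 0.23  0.178 0.227] [0.49050862 0.04819129 0.        ]
gray [342 259  31  31 255] [[0.4029, -0.0734], [0.4485, -0.1207], [0.3993, -0.1686], [0.3541, -0.1213]] [0.068 0.066 0.069 0.065] [ 0.40121212 -0.12100934  0.        ]
jar [[ 0.55009351 -0.13531543  0.07      ]]
```

View pics/m.png

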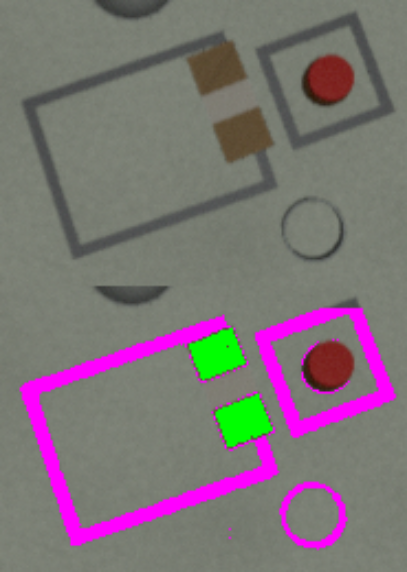

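The carton's fall direction is (-0.362, 0.932) and the predicted landing centre is within about 3 mm of the outline's centre. The fingers go behind it, half open along its width, above the jar.

Request:
jog_arm(deltas=[[0.021,0.034,0,0,0,0.1,0.5],[0.021,0.034,0,0,0,0.1,0.5],[0.021,0.034,0,0,0,0.1,0.5],[0.021,0.034,0,0,0,0.1,0.5],[0.021,0.034,0,0,0,0.1,0.5],[0.021,0.034,0,0,0,0.1,0.5],[0.021,0.034,0,0,0,0.1,0.5],[0.021,0.034,0,0,0,0.1,0.5],[0.021,0.034,0,0,0,0.1,0.5],[0.021,0.034,0,0,0,0.1,0.5]])

```text
t: 1.1
eef_pos: [0.42, -0.3001, 0.2531]
tool_rot: [-0.0, 0.79, 0.613, -0.0]
contact_force: [0.8, -0.3, -0.5]
gripper_width: 0.5
grasp_force: 0.0
```

Request:
jog_arm(deltas=[[0.021,0.034,0,0,0,0.1,0.5],[0.021,0.034,0,0,0,0.1,0.5],[0.021,0.034,0,0,0,0.1,0.5],[0.021,0.034,0,0,0,0.1,0.5],[0.021,0.034,0,0,0,0.1,0.5],[0.022,0.035,0,0,0,0.12,0.5],[0,0,0,0,0,0,0.5],[0,0,0,0,0,0,0.5]])

```text
t: 1.9
eef_pos: [0.5467, -0.0956, 0.2529]
tool_rot: [-0.0, 0.566, 0.824, -0.0]
contact_force: [-0.3, -0.3, -0.2]
gripper_width: 0.501
grasp_force: 0.0
```

Run:
```python
from station import bot
import cv2,numpy as np
a=bot.read_camera("top")["img"][100:300,200:440]; b=bot.read_camera("scene")["img"][150:350,200:440]
cv2.imwrite("pics/a.png",cv2.resize(np.hstack([a,b]),None,fx=1.6,fy=1.6)[:,:,::-1])
o=bot.get_obs(); print(o["eef_pos"],o["tool_rot"])
```

```text
[ 0.54594462 -0.09785355  0.25282196] [-3.65795578e-04  5.67895728e-01  8.23100198e-01 -6.10026538e-04]
```

View pics/a.png

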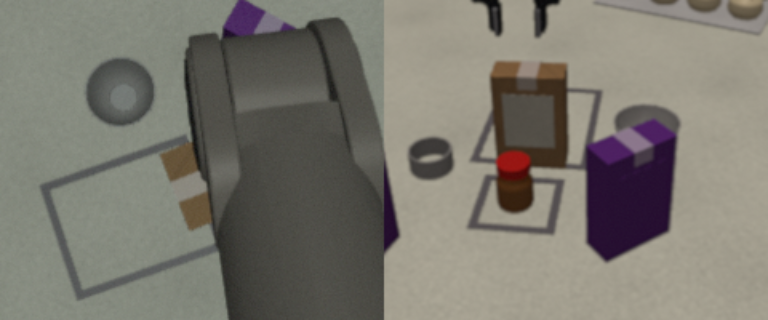

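The gripper is above and behind the carton, which is undisturbed, and the fingers span its width. Next it goes down to push height.

Request:
jog_arm(deltas=[[0,0,-0.03,0,0,0,0.5],[0,0,-0.03,0,0,0,0.5],[0,0,-0.03,0,0,0,0.5],[0,0,-0.02,0,0,0,0.5],[0,0,0,0,0,0,0.5],[-0.0036,0.0093,0,0,0,0,0.5],[-0.0022,0.0056,0,0,0,0,0.5],[0,0,0,0,0,0,0.5]])

```text
t: 2.8
eef_pos: [0.5412, -0.0804, 0.1448]
tool_rot: [0.001, 0.566, 0.824, 0.001]
contact_force: [0.3, -0.4, -0.5]
gripper_width: 0.503
grasp_force: 0.0
```

Request:
jog_arm(deltas=[[-0.0015,0.0037,0,0,0,0,0.5],[-0.0015,0.0037,0,0,0,0,0.5],[-0.0015,0.0037,0,0,0,0,0.5],[-0.0015,0.0037,0,0,0,0,0.5],[-0.0015,0.0037,0,0,0,0,0.5],[-0.0015,0.0037,0,0,0,0,0.5],[-0.0015,0.0037,0,0,0,0,0.5],[0,0,0,0,0,0,0.5]])

```text
t: 3.6
eef_pos: [0.5301, -0.0551, 0.1433]
tool_rot: [-0.0, 0.567, 0.824, 0.0]
contact_force: [0.3, -0.7, -0.1]
gripper_width: 0.501
grasp_force: 0.1
```

Run:
```python
from station import bot
import cv2,numpy as np
b=bot.read_camera("scene")["img"][150:350,200:440]
cv2.imwrite("pics/b.png",cv2.resize(b,None,fx=2.5,fy=2.5)[:,:,::-1])
```

```text
(no output)
```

View pics/b.png

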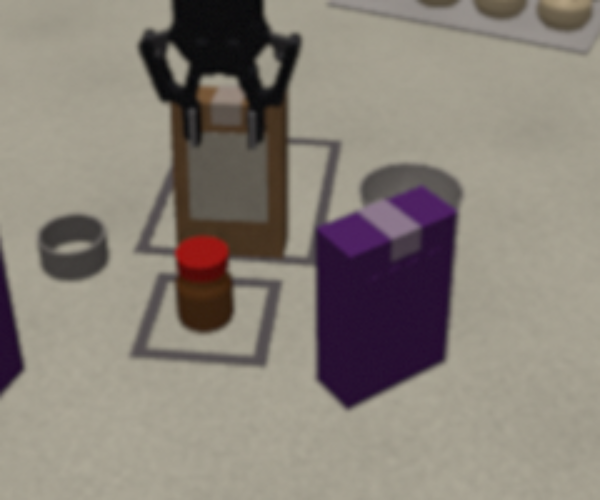

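The tips are on the upper part of the broad face, at about (190–255, 130), and the carton has begun to lean. I keep pushing slowly past the tipping point.

Request:
jog_arm(deltas=[[-0.0014,0.0037,0,0,0,0,0.5],[-0.0014,0.0037,0,0,0,0,0.5],[-0.0014,0.0037,0,0,0,0,0.5],[-0.0014,0.0037,0,0,0,0,0.5],[-0.0014,0.0037,0,0,0,0,0.5],[-0.0014,0.0037,0,0,0,0,0.5],[-0.0014,0.0037,0,0,0,0,0.5],[0,0,0,0,0,0,0.5],[0,0,0,0,0,0,0.5],[0,0,0,0,0,0,0.5]])

```text
t: 4.65
eef_pos: [0.5206, -0.0302, 0.1433]
tool_rot: [0.0, 0.567, 0.824, -0.0]
contact_force: [-0.7, 0.3, -0.5]
gripper_width: 0.5
grasp_force: 0.0
```

Run:
```python
from station import bot
import cv2,numpy as np
b=bot.read_camera("scene")["img"][150:350,200:440]
cv2.imwrite("pics/c.png",cv2.resize(b,None,fx=2.5,fy=2.5)[:,:,::-1])
```

```text
(no output)
```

View pics/c.png

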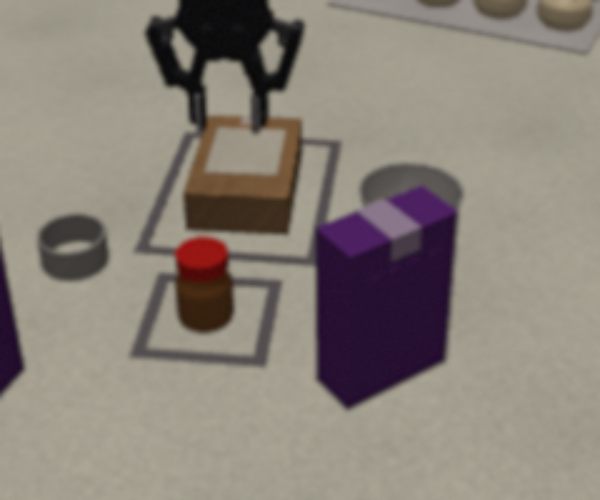

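The carton lies flat inside the outline, its foot edge at about (185–290, 230). I lift the arm away and check from the top view.

Request:
jog_arm(deltas=[[0,0,0.03,0,0,0,0.5],[0,0,0.04,0,0,0,0.5],[0,0,0.04,0,0,0,0.5],[-0.01,-0.04,0,0,0,0,0.5],[-0.01,-0.04,0,0,0,0,0.5],[-0.01,-0.04,0,0,0,0,0.5],[-0.01,-0.04,0,0,0,0,0.5],[-0.01,-0.04,0,0,0,0,0.5],[-0.01,-0.04,0,0,0,0,0.5],[-0.01,-0.04,0,0,0,0,0.5]])

```text
t: 5.7
eef_pos: [0.4498, -0.3117, 0.2535]
tool_rot: [0.0, 0.567, 0.824, -0.0]
contact_force: [0.1, -0.4, 0.3]
gripper_width: 0.501
grasp_force: 0.0
```

Request:
jog_arm(deltas=[[0,-0.04,0,0,0,0,0.5],[0,-0.04,0,0,0,0,0.5],[0,-0.04,0,0,0,0,0.5],[0,0,0,0,0,0,0.5],[0,0,0,0,0,0,0.5]])

```text
t: 6.2
eef_pos: [0.45, -0.4307, 0.2527]
tool_rot: [-0.0, 0.568, 0.823, 0.0]
contact_force: [0.3, -0.2, 0.2]
gripper_width: 0.499
grasp_force: 0.0
```

Run:
```python
from station import bot
from h import *
c=bot.read_camera("top"); hsv=cv2.cvtColor(c["img"],cv2.COLOR_RGB2HSV)
br=cv2.inRange(hsv,(5,90,50),(20,255,255)); br[:180]=0;br[292:]=0;br[:,:215]=0;br[:,345:]=0
n,l,st,_=cv2.connectedComponentsWithStats(br); i=1+st[1:,4].argmax()
W=plane(c,cv2.boxPoints(cv2.minAreaRect(np.argwhere(l==i)[:,::-1].astype(np.float32))),.044)
print(W[:,:2].round(4),np.linalg.norm(W-np.roll(W,1,0),axis=1))
y=np.array([-.312,.95]); x=np.array([.95,.312]); d=W[:,:2]-[.4905,.0482]; print("outline frame",(d@x).round(3),(d@y).round(3))
cv2.imwrite("pics/d.png",cv2.resize(c["img"][100:300,200:440],None,fx=2.5,fy=2.5)[:,:,::-1])
```

```text
[[ 0.508   0.1399]
 [ 0.5617  0.0011]
 [ 0.4713 -0.034 ]
 [ 0.4184  0.1037]] [0.09664686 0.14880533 0.09689952 0.1475056 ]
outline frame [ 0.045  0.053 -0.044 -0.051] [ 0.082 -0.067 -0.072  0.075]
```

View pics/d.png

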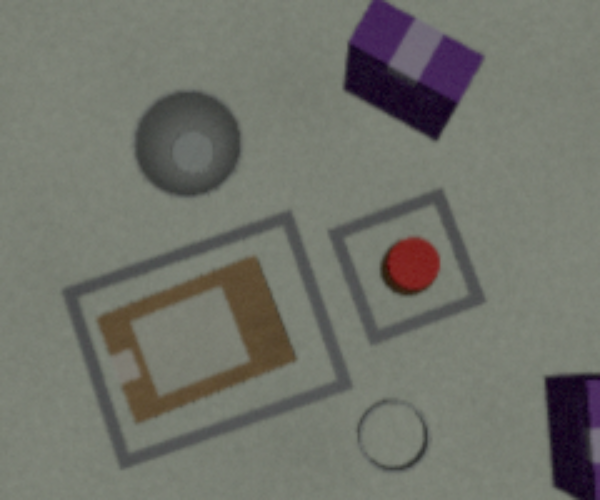

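The carton, (100–295, 258–422), lies flat well inside the outline with at least 18 mm of margin. The jar, cutter and bowl have not moved.

```bash
python3 -c "
from station import bot
print(bot.hand_in())"
```

```text
the job is handed in; nothing more can be done
None
```

The carton was pushed over and lies flat on its broad side inside the larger outline, with about 18 mm or more to spare on every side; the jar, cutter and bowl were left alone, and the job is handed in.

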